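# Dose two mixing balls from the tilting ball tray

## Robot

A 7-joint arm with a two-finger parallel gripper is mounted at the origin on the work surface. World frame = base frame: x ahead of the robot, y to its left, z up, the work surface at z = 0. Lengths are in m, angles in rad, forces in N, time in s.
With the tool pointing down it reaches from about 0.425 to 0.875 m from the base axis. Payload 4.7 kg.
Tool frame: the origin (TCP) lies midway between the tips of the shut fingers; the grasp point (between the pads) lies 19 mm behind it; y points along the fingers, x is the direction in which the jaws open and shut, and the axes are right-handed (so a half turn about y gives the same grasp; the last joint's range is limited). The gripper opens to 87 mm and grips with 3 to 60 N. Pads are 19 mm wide; open, the fingers measure 117 mm over their backs; the gripper's body (75 mm by 190 mm) begins 51 mm behind the grasp point.
Start: joints at [-1.14, 0.321, -0.07, 1.45, 0.023, 1.371, -0.057], TCP at [0.263, 0.594, 0.223] pointing down, gripper open.
Joint ranges: [-2.86, 2.86], [-0.3, 2.09], [-1.38, 1.24], [0.06, 2.45], [-1.56, 4.7], [0.09, 2.05], [-2.69, 2.69]. Speed limits (rad/s): [2.57, 2.57, 3.14, 3.14, 3.14, 3.14, 3.14].

## Interface

Orientations are given as a rotation vector (axis times angle).
In Python, from plant import robot gives the robot as it stands. The module is installed in compiled form; this text tells all that it offers.
- The arm moves only by the tool move_arm, never from a script. Its argument "deltas" is one flat list of numbers, 7 for each row, row after row: the opening in per cent of the stroke, from 0 (shut) to 100 (fully open), then the shift along the tool's x, y, z in m, then the turn, a rotation vector about the tool's x, y, z in degrees. A call has exactly 10 rows; each row shifts and turns the commanded pose from where the row before left it, along the tool's axes as they then stand; what a row does not reach is not made up. A row lasts 1/10 s, in which the tool goes at most 50 mm and 8.59 degrees, less where a joint would pass 70% of its speed; a pose out of reach is approached as far as the arm can. A call is refused whole if a number of a shift passes 0.05 or a number of a turn 8.59, either way. A call with a gripper value outside its range is refused whole. The fingers move at their own pace and stop on an object; "squeeze" is the grip in N (left out, the last holds). Time passes only in rows, so rows that do not move let the fingers close, or fill a call up. It gives the time, the measured TCP pose, the force and the opening at its end, in the units of the state.
- robot.state(): the state, without advancing time (a new reading comes with each control period).
- robot.grab_frame(name): name is "scene" or "top" or "wrist"; returns the picture (480x640x3 uint8, red, green, blue); there is no depth.
- robot.calibration(name): a dict with "fovy" (degrees; the focal length in pixels is half the picture's height over the tangent of half this angle, whatever the lens; pixels are square), "cx", "cy" (the principal point, pixels), "R" (3x3) and "t" (3): a world point X has camera coordinates R X + t. Camera axes: x right, y down, z forward; pixel columns grow to the right and rows downward; lengths in m; the calibration is good to about 2 mm. A picture is of the moment at which its call begins: read the wrist's pose just before it. calibration takes no time and is no camera call; for the wrist camera it gives the pose at the moment of the call.
- robot.sign_off(): hands the job in, once; it reports no verdict.
The state is a dict: "time": time; "q": joint angles; "joint_vel": joint speeds; "tau": joint torques, N m; "eef_pos": TCP position; "tcp_rot": TCP orientation; "force": force on the tool from outside, world axes, zero at the start; "wrist_torque": the same for the moment, N m; "grip_width": finger opening in m.
Only numpy, scipy, OpenCV 4.12 (cv2) and the standard library are available. Lean on these libraries where they do the work, as an engineer would, in place of code of your own. Each camera call takes 0.05 s, during which the arm holds its last target.

## Task

Stand the empty yellow cup on the table close in front of the metal chute of the blue tilting ball tray, where balls leaving the chute drop into it. Then lift the tray's red handle bar so that only the two steel balls of the front row roll off, down the chute and into the cup, while the two behind the white ridge stay in the tray. Lower the tray back down and let go, leaving the cup standing with the two balls in it.

Things in the scene. Friction and masses are not known exactly. Their poses are not given: they have to be found in the camera images.
- stand: fixed stand of the blue ball tray. Origin on the table at the pour spot, where the cup's centre belongs (within 10 mm); x points level from there back along chute and tray to the handle, z up; balls roll towards -x. In mm: chute end x 43, z 80, walls to z 93, 44 wide; hinge axis along y at x 105, z 101, cheeks at |y| 29-35, top z 110; tray 54 wide, lip x 91, z 108; 2.5 high ridge x 120; rear end x 177.
- handle (a point): centre of the tray's red handle bar, a round bar 10 mm thick along the stand's y, free for 50 mm between its two side rods. At rest it lies at x 235, y 0, z 113 mm in the stand's frame; it swings up with the tray on a 131 mm radius about the hinge. The tray's closed rear end is 58 mm in front of it; the stand's 8 mm base plate ends at x 213 mm.
- tray (a joint): tilt of the tray about its hinge, rad: 0 at rest (leaning back 6 degrees, on its stop), growing to 1.2 as the handle is lifted. The tray (0.22 kg) turns freely and sinks back to 0 by its weight. The front balls roll off from about 0.12; the back ones come over the ridge beyond about 0.9 or if jerked. Tilt slowly to 0.3 to 0.6.
- cup: the YELLOW cup, open at the top, empty, 53 mm high, 68 mm across at the rim and 65 mm at the foot, wall 3 mm, floor 4 mm, 90 g, standing loose on the table. Origin at the centre of its underside, z up. A white and a green cup of the same shape stand nearby, and the three change places.
- front_ball_1_center (a point): polished steel mixing ball, 16 mm across, 17 g; the point is its centre. One of the two of the front row, lying side by side on the tray in front of the white ridge at the start.
- front_ball_2_center (a point): polished steel mixing ball, 16 mm across, 17 g; the point is its centre. One of the two of the front row, lying side by side on the tray in front of the white ridge at the start.
- back_ball_1_center (a point): polished steel mixing ball, 16 mm across, 17 g; the point is its centre. One of the two of the back row, behind the white ridge, where it must stay.
- back_ball_2_center (a point): polished steel mixing ball, 16 mm across, 17 g; the point is its centre. One of the two of the back row, behind the white ridge, where it must stay.
Not all that is in view belongs to the job. What is shaped like the stand but green or orange is not meant.

How it is judged:
On the way, in this order (a step that is already met when the one before it is completed fails the run):
1. the yellow cup stands upright on the table, released, at the pour spot before the chute (within 35 mm), the tray still down (angle between cup's own z axis and vertical below 0.15 rad and height (world z) of cup below 0.01 m and horizontal distance between cup and stand below 0.035 m and contact force between cup and the fingers below 0.1 N and value of joint tray below 0.07 rad), for 0.2 s.
2. the tray is tilted forward by its handle (value of joint tray above 0.1 rad), for 0.1 s.
At the end, for the whole second after the job is handed in: Both front balls lie in the yellow cup (centres within 40 mm of its foot centre); the cup stands upright (0.15 rad) and still on the table within 60 mm of the pour spot; both back balls are still behind the ridge; the tray is back down (below 0.05 rad) (distance between each of front_ball_1_center, front_ball_2_center and cup below 0.04 m and x of back_ball_1_center in the frame of stand between 0.122 and 0.144 m and height (world z) of each of back_ball_1_center, back_ball_2_center above 0.1 m and x of back_ball_2_center in the frame of stand between 0.122 and 0.144 m and angle between cup's own z axis and vertical below 0.15 rad and height (world z) of cup below 0.01 m and horizontal distance between cup and stand below 0.06 m and linear speed of cup below 0.03 m/s and value of joint tray below 0.05 rad); the robot touches nothing.
It also fails if it takes over 51 s, if anything falls off the work surface, if the arm or the gripper's body presses on something with over 40 N, if the wrist force passes 120 N, or if a joint passes its speed limit or range.

## Working session

There is one attempt and no reset: what is moved stays moved. The work goes in short steps, Python scripts to look and compute and a tool call to move; the robot and the scene stay as the last step left them, time stands still between calls to the robot, and variables do not carry over. Pictures are saved under pics/ and viewed, and the job is handed in when it is done.

Besides the shell and the picture viewer there is one more tool, called after "Call:" by a JSON object that holds its "method" and its "body", one argument or row to a line. move_arm: Moves the arm, as the interface text tells. Its arguments: {"type":"object","properties":{"deltas":{"type":"array"},"squeeze":{"type":"number"}},"required":["deltas"]}

```bash
mkdir -p pics
python3 - <<'E'
from plant import robot
import cv2,numpy as np
for n in ["scene","top"]:
    im=robot.grab_frame(n); cv2.imwrite(f"pics/{n}0.png",im[:,:,::-1])
    c=robot.calibration(n); print(n,c)
s=robot.state(); print(s)
E
```

```text
scene {'fovy': 45.946187722527355, 'cx': 319.21588872051063, 'cy': 244.06192276306575, 'R': array([[ 0.49749819,  0.86711311,  0.02470651],
       [ 0.47346068, -0.24755843, -0.84531048],
       [-0.72686349,  0.432238  , -0.53370383]]), 't': array([-0.06298888, -0.16766974,  1.7377941 ])}
top {'fovy': 57.35234884297624, 'cx': 312.2444985152728, 'cy': 244.31124661890803, 'R': array([[ 0.00592727, -0.99955553,  0.02921668],
       [-0.98781859, -0.01039594, -0.15526225],
       [ 0.15549697, -0.0279405 , -0.98744115]]), 't': array([-0.21809417,  0.44118526,  1.00384618])}
{'time': 0.1, 'q': array([-1.13993058,  0.3217532 , -0.07008873,  1.45154492,  0.02263061,
        1.37081412, -0.05688607]), 'joint_vel': array([-0.00082991, -0.00209696, -0.00055643, -0.00256343, -0.00021491,
        0.00047893,  0.00149904]), 'tau': array([-1.23823056e-04, -4.92572987e+01, -4.05759634e-01, -3.13398314e+01,
       -6.41116197e-02,  3.94775870e-02,  8.62745037e-05]), 'eef_pos': array([0.26297444, 0.59388397, 0.22157218]), 'tcp_rot': array([-1.37906766, -0.89600487,  0.8982774 ]), 'force': array([ 0.09155926,  0.26254713, -0.05321953]), 'wrist_torque': array([ 0.0200924 ,  0.01609758, -0.04735789]), 'grip_width': 0.08713789048581894}
```

View pics/scene0.png

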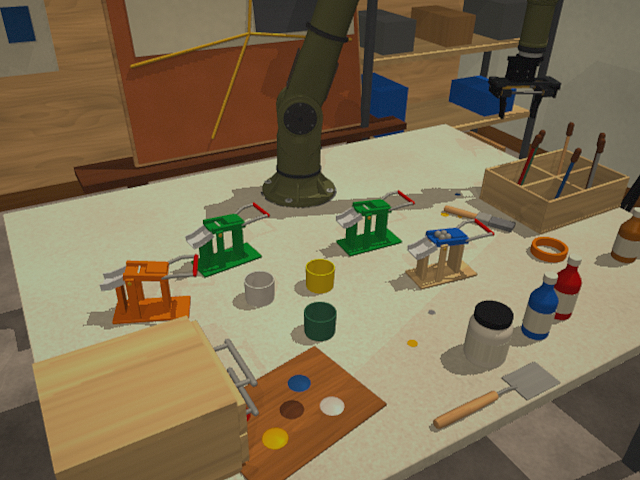

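View pics/top0.png

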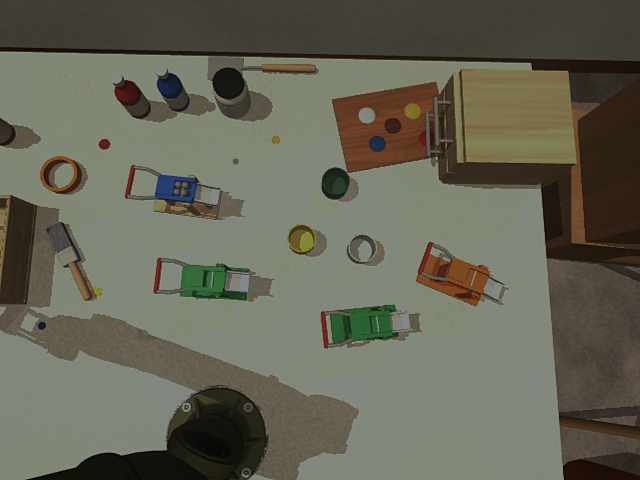

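```bash
cat > h.py <<'E'
import numpy as np,cv2
from plant import robot
def cal(n):
    c=robot.calibration(n); c['f']=240/np.tan(np.radians(c['fovy']/2)); return c
def ray(c,p):
    d=c['R'].T@np.array([(p[0]-c['cx'])/c['f'],(p[1]-c['cy'])/c['f'],1]); return -c['R'].T@c['t'],d
def onz(c,p,z):
    o,d=ray(c,p); return o+d*(z-o[2])/d[2]
def tri(c1,p1,c2,p2):
    o1,d1=ray(c1,p1);o2,d2=ray(c2,p2); s=np.linalg.lstsq(np.c_[d1,-d2],o2-o1,rcond=None)[0]
    a=o1+d1*s[0];b=o2+d2*s[1]; return (a+b)/2,np.linalg.norm(a-b)
def proj(c,X):
    v=c['R']@np.array(X)+c['t']; return c['f']*v[:2]/v[2]+[c['cx'],c['cy']]
E
python3 - <<'E'
from h import *
t=cv2.imread("pics/top0.png");s=cv2.imread("pics/scene0.png")
a=cv2.resize(t[150:265,110:325],None,fx=3.7,fy=3.7,interpolation=cv2.INTER_CUBIC)
b=cv2.resize(s[205:305,290:505],None,fx=3.7,fy=3.7,interpolation=cv2.INTER_CUBIC)
cv2.imwrite("pics/ta.png",a);cv2.imwrite("pics/sb.png",b)
for nm,im,roi in [("top",t,(120,155,240,225)),("scene",s,(400,210,500,295))]:
    h=cv2.cvtColor(im,cv2.COLOR_BGR2HSV)
    x0,y0,x1,y1=roi
    for cn,m in [("red",((h[...,0]<8)|(h[...,0]>172))&(h[...,1]>150)&(h[...,2]>70)),("blue",(h[...,0]>100)&(h[...,0]<125)&(h[...,1]>140)&(h[...,2]>50))]:
        mm=np.zeros(m.shape,np.uint8); mm[y0:y1,x0:x1]=m[y0:y1,x0:x1]*255
        cs,_=cv2.findContours(mm,0,2); c=max(cs,key=cv2.contourArea); r=cv2.minAreaRect(c); print(nm,cn,r,cv2.boxPoints(r).round(1).tolist())
for nm,im in [("top",t),("scene",s)]:
    h=cv2.cvtColor(im,cv2.COLOR_BGR2HSV)
    m=((h[...,0]>22)&(h[...,0]<35)&(h[...,1]>170)&(h[...,2]>60)).astype(np.uint8)*255
    cs,_=cv2.findContours(m,0,2)
    for c in cs:
        if cv2.contourArea(c)>80: print(nm,"yel",cv2.boundingRect(c),cv2.minEnclosingCircle(c))
E
```

```text
top red ((129.3076934814453, 180.96153259277344), (3.3339738845825195, 32.75138854980469), 11.309932708740234) [[124.5, 196.6999969482422], [130.89999389648438, 164.60000610351562], [134.1999969482422, 165.1999969482422], [127.69999694824219, 197.3000030517578]]
top blue ((175.1951141357422, 187.743896484375), (39.20319366455078, 23.521915435791016), 6.34019136428833) [[154.39999389648438, 197.3000030517578], [157.0, 173.89999389648438], [196.0, 178.1999969482422], [193.39999389648438, 201.60000610351562]]
scene red ((483.7038879394531, 226.38076782226562), (24.031387329101562, 3.7713494300842285), 37.87498474121094) [[473.1000061035156, 220.5], [475.3999938964844, 217.5], [494.29998779296875, 232.3000030517578], [492.0, 235.1999969482422]]
scene blue ((446.64361572265625, 236.93563842773438), (16.517616271972656, 40.49801254272461), 84.2894058227539) [[425.70001220703125, 230.6999969482422], [466.0, 226.6999969482422], [467.6000061035156, 243.10000610351562], [427.29998779296875, 247.1999969482422]]
top yel (405, 104, 15, 15) ((412.0954284667969, 110.8282470703125), 7.420443534851074)
scene yel (265, 433, 22, 16) ((275.4756164550781, 440.9146423339844), 10.92062759399414)
scene yel (306, 259, 29, 35) ((319.5, 275.5), 17.7342472076416)
```

View pics/ta.png

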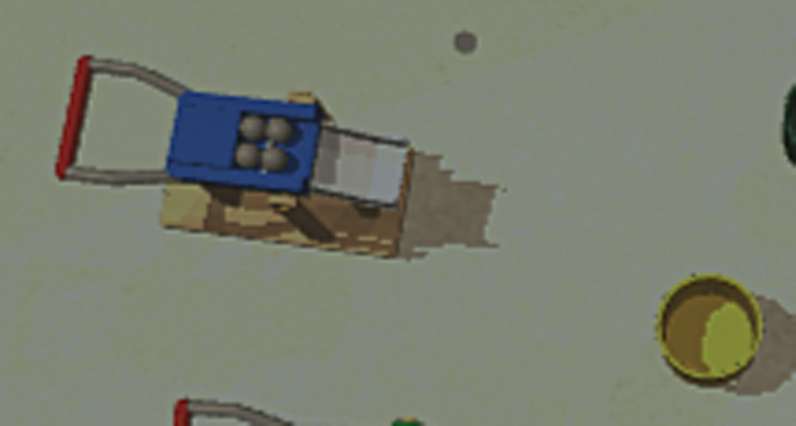

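View pics/sb.png

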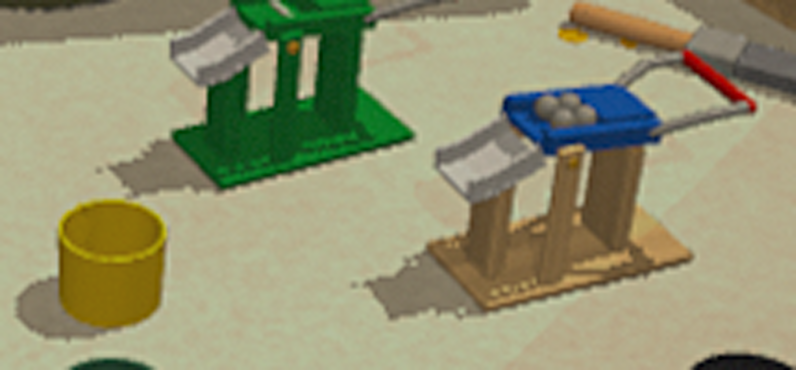

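Run:
```python
from h import *
T=cal("top");S=cal("scene")
tp=lambda x,y:(110+(x+.5)/3.7-.5,150+(y+.5)/3.7-.5)
sp=lambda x,y:(290+(x+.5)/3.7-.5,205+(y+.5)/3.7-.5)
h1,h2=tp(86,59),tp(62,176)   # handle far(+x world), near
g1,g2=sp(752,105),sp(688,57)
print("tri",tri(T,h1,S,g1),tri(T,h2,S,g2))
H1,H2=onz(T,h1,.113),onz(T,h2,.113); print(H1,H2,(H1+H2)/2)
print("scene",onz(S,g1,.113),onz(S,g2,.113))
C1,C2=onz(T,tp(408,145),.093),onz(T,tp(397,205),.093);print("chute",C1,C2,(C1+C2)/2, np.linalg.norm(C1-C2))
D1,D2=onz(S,sp(472,200),.080),onz(S,sp(437,166),.080)
D1b,D2b=onz(S,sp(473,184),.093),onz(S,sp(438,152),.093);print("scene chute",D1,D2,D1b,D2b,(D1b+D2b)/2)
for a,b in [((H1+H2)/2,(C1+C2)/2),((onz(S,g1,.113)+onz(S,g2,.113))/2,(D1b+D2b)/2)]:
    v=(a-b)[:2];L=np.linalg.norm(v);u=v/L;print("len",L,"yaw",np.degrees(np.arctan2(u[1],u[0])),"origin from chute",b[:2]-.043*u,"from handle",a[:2]-.235*u)
# cup
print("cup foot z0.053 rim",onz(T,tp(709,330),.053))
print("cup scene rim",onz(S,sp(112,231),.053))
# tray rear corners
for p in [(181,92),(168,180)]: print("trayrear",onz(T,tp(*p),.115))
# base corners
for p in [(397,257),(162,227)]: print("base top",onz(T,tp(*p),.008))
for p in [(487,308),(430,245),(692,255)]: print("base sc",onz(S,sp(*p),.004))
```

```text
tri (array([0.60434674, 0.18908016, 0.11519244]), np.float64(0.00010992356253655524)) (array([0.53349504, 0.20114148, 0.1103039 ]), np.float64(0.0021511950755790468))
[0.60505656 0.18989274 0.113     ] [0.53213059 0.19905528 0.113     ] [0.56859358 0.19447401 0.113     ]
scene [0.60183467 0.19218018 0.113     ] [0.53679356 0.19885456 0.113     ]
chute [ 0.55992645 -0.00180724  0.093     ] [0.52194418 0.00342465 0.093     ] [0.54093531 0.0008087  0.093     ] 0.03834092019904986
scene chute [0.56744723 0.00088971 0.08      ] [0.52646615 0.00540281 0.08      ] [ 0.56856441 -0.00114232  0.093     ] [0.52937672 0.0021981  0.093     ] [5.48970566e-01 5.27889379e-04 9.30000000e-02]
len 0.19563034225467346 yaw 81.87227848060319 origin from chute [ 0.53485597 -0.04175938] from handle [ 0.53536922 -0.0381655 ]
len 0.19604784385832447 yaw 84.0437935815685 origin from chute [ 0.54450853 -0.04223998] from handle [ 0.54492857 -0.03821398]
cup foot z0.053 rim [ 0.45327979 -0.18821986  0.053     ]
cup scene rim [ 0.45989037 -0.19091025  0.053     ]
trayrear [0.58460809 0.13116922 0.115     ]
trayrear [0.53000984 0.13558891 0.115     ]
base top [0.50767576 0.01852078 0.008     ]
base top [0.5260259  0.17366994 0.008     ]
base sc [0.58282714 0.01192557 0.004     ]
base sc [0.51029759 0.0222991  0.004     ]
base sc [0.60020793 0.16822999 0.004     ]
```

```bash
cat >> h.py <<'E'
from scipy.spatial.transform import Rotation as Ro
YAW=np.radians(83.3)
U=np.array([np.cos(YAW),np.sin(YAW),0]); V=np.array([-np.sin(YAW),np.cos(YAW),0])
def tool(jaw):  # jaw dir horizontal, tool y down
    x=np.array(jaw)/np.linalg.norm(jaw); y=np.array([0,0,-1.]); return Ro.from_matrix(np.c_[x,y,np.cross(x,y)])
def plan(p,Rt):
    s=robot.state(); R0=Ro.from_rotvec(s['tcp_rot'])
    d=R0.inv().apply(np.array(p)-s['eef_pos']); r=np.degrees((R0.inv()*Rt).as_rotvec())
    # order: shift(in current tool axes) and turn
    print("t",round(s['time'],2),"pos",s['eef_pos'].round(4),"shift tool mm",(d*1000).round(1),"turn deg",r.round(2), "axes x",R0.as_matrix()[:,0].round(3),"y",R0.as_matrix()[:,1].round(3),"F",s['force'].round(1),"w",round(s['grip_width'],4))
E
python3 - <<'E'
from h import *
for j in [V,-V,U,-U]: plan([0.53,0.2,0.26],tool(j))
T=cal("top")
for p in [(336,183),(362,249)]: print(onz(T,p,.053))
W=cal("wrist");s=robot.state();R0=Ro.from_rotvec(s['tcp_rot']);print("cam in tool",R0.inv().apply(-W['R'].T@W['t']-s['eef_pos']),(W['R']@R0.as_matrix()).round(2),W['fovy'])
E
```

```text
t 0.1 pos [0.263  0.5939 0.2216] shift tool mm [-252.2  -37.9 -403.6] turn deg [-9.0000e-02 -1.0718e+02 -7.0000e-02] axes x [ 0.405  0.914 -0.002] y [-0.001 -0.002 -1.   ] F [ 0.1  0.3 -0.1] w 0.0871
t 0.1 pos [0.263  0.5939 0.2216] shift tool mm [-252.2  -37.9 -403.6] turn deg [ 7.000e-02  7.282e+01 -8.000e-02] axes x [ 0.405  0.914 -0.002] y [-0.001 -0.002 -1.   ] F [ 0.1  0.3 -0.1] w 0.0871
t 0.1 pos [0.263  0.5939 0.2216] shift tool mm [-252.2  -37.9 -403.6] turn deg [-1.000e-02 -1.718e+01 -1.000e-01] axes x [ 0.405  0.914 -0.002] y [-0.001 -0.002 -1.   ] F [ 0.1  0.3 -0.1] w 0.0871
t 0.1 pos [0.263  0.5939 0.2216] shift tool mm [-252.2  -37.9 -403.6] turn deg [ 1.4000e-01  1.6282e+02 -1.0000e-02] axes x [ 0.405  0.914 -0.002] y [-0.001 -0.002 -1.   ] F [ 0.1  0.3 -0.1] w 0.0871
[ 0.58976512 -0.27005541  0.053     ]
[ 0.43065853 -0.33067225  0.053     ]
cam in tool [ 0.00026116 -0.16229224  0.0664732 ] [[ 1.   -0.    0.  ]
 [ 0.   -0.24 -0.97]
 [ 0.    0.97 -0.24]] 67.44211535942846
```

Call:
{"method": "move_arm", "body": {
  "deltas": [100,-0.025,-0.004,-0.04,0,0,0,100,-0.025,-0.004,-0.04,0,0,0,100,-0.025,-0.004,-0.04,0,0,0,100,-0.025,-0.004,-0.04,0,0,0,100,-0.025,-0.004,-0.04,0,0,0,100,-0.025,-0.004,-0.04,0,0,0,100,-0.025,-0.004,-0.04,0,0,0,100,-0.025,-0.004,-0.04,0,0,0,100,-0.025,-0.004,-0.04,0,0,0,100,-0.025,-0.004,-0.04,0,0,0]
}}

```text
time: 1.1
eef_pos: [0.5282, 0.202, 0.2625]
tcp_rot: [-1.378, -0.897, 0.897]
force: [0.9, 0.5, 0.0]
grip_width: 0.0872
```

Run:
```python
from h import *
plan([0.53,0.15,0.26],tool(-V)); plan([0.456,-0.19,0.20],tool(-V));
print(robot.state()['q'])
```

```text
t 1.1 pos [0.5282 0.202  0.2625] shift tool mm [-46.9   2.5 -22.7] turn deg [-1.000e-02  7.283e+01 -2.000e-02] axes x [ 0.405  0.914 -0.   ] y [-0.  0. -1.] F [0.9 0.5 0. ] w 0.0872
t 1.1 pos [0.5282 0.202  0.2625] shift tool mm [-387.7   62.5  -92.6] turn deg [-1.000e-02  7.283e+01 -2.000e-02] axes x [ 0.405  0.914 -0.   ] y [-0.  0. -1.] F [0.9 0.5 0. ] w 0.0872
[-0.63621796  0.12227531  0.2468128   1.61466944 -0.03036558  1.40869031
  0.76784388]
```

Call:
{"method": "move_arm", "body": {
  "deltas": [100,0,0,0,0,8.09,0,100,0,0,0,0,8.09,0,100,0,0,0,0,8.09,0,100,0,0,0,0,8.09,0,100,0,0,0,0,8.09,0,100,0,0,0,0,8.09,0,100,0,0,0,0,8.09,0,100,0,0,0,0,8.09,0,100,0,0,0,0,8.1,0,100,0,0,0,0,0,0]
}}

```text
time: 2.1
eef_pos: [0.5275, 0.2037, 0.2621]
tcp_rot: [-1.569, 0.093, -0.092]
force: [0.3, -0.2, 0.3]
grip_width: 0.0872
```

Run:
```python
from h import *
import pickle
W=cal("wrist");im=robot.grab_frame("wrist")[:,:,::-1];cv2.imwrite("pics/w1.png",im);pickle.dump(W,open("w1.pkl","wb"))
plan([0.456,-0.19,0.20],tool(-V));
```

```text
t 2.15 pos [0.5275 0.2038 0.2622] shift tool mm [ -26.3   62.4 -399.3] turn deg [ 0.02  0.17 -0.03] axes x [ 0.994 -0.114 -0.001] y [-0.001 -0.    -1.   ] F [-0.8 -0.7  0.2] w 0.0873
```

View pics/w1.png

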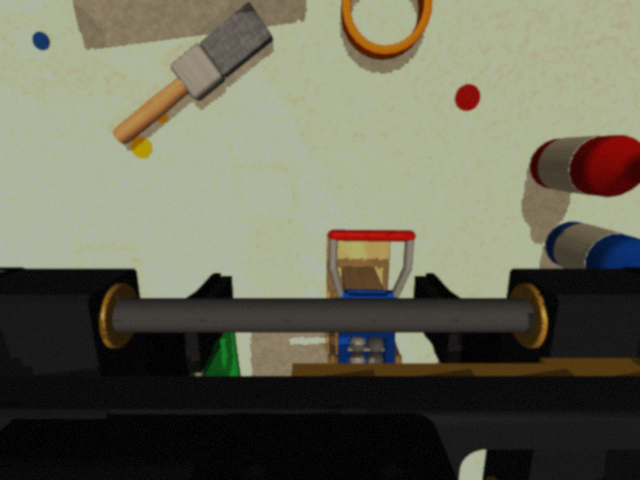

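Run:
```python
from h import *
import pickle
W=pickle.load(open("w1.pkl","rb"));im=cv2.imread("pics/w1.png");h=cv2.cvtColor(im,cv2.COLOR_BGR2HSV)
m=((h[...,0]<8)|(h[...,0]>172))&(h[...,1]>150)&(h[...,2]>70);m=m.astype(np.uint8)*255;m[:,:320]=0;m[:,425:]=0;m[:220]=0;m[250:]=0
ys,xs=np.nonzero(m);print(xs.min(),xs.max(),np.polyfit(xs,ys,1),ys.mean())
p=np.polyfit(xs,ys,1);a=onz(W,(xs.min(),np.polyval(p,xs.min())),.116);b=onz(W,(xs.max()+1,np.polyval(p,xs.max()+1)),.116);print(a,b,(a+b)/2,np.linalg.norm(a-b));d=b-a;print(np.degrees(np.arctan2(-d[0],d[1]))%180)
c=(a+b)/2;print("origin",c[:2]-.235*U[:2])
m=(h[...,0]>100)&(h[...,0]<125)&(h[...,1]>140)&(h[...,2]>50)
for y in (294,345,355): 
    x=np.nonzero(m[y,330:410])[0]+330;print(y,x.min(),x.max(),onz(W,((x.min()+x.max()+1)/2,y),.12))
```

```text
328 414 [1.13147324e-02 2.31003953e+02] 235.21144278606965
[0.53135418 0.2003118  0.116     ] [0.60724491 0.19057466 0.116     ] [0.56929955 0.19544323 0.116     ] 0.0765128469875594
82.68862907692223
origin [ 0.54188192 -0.03795187]
294 343 392 [0.56116417 0.14241463 0.12      ]
345 339 393 [0.55538484 0.0915501  0.12      ]
355 339 393 [0.55447582 0.08108451 0.12      ]
```

Call:
{"method": "move_arm", "body": {
  "deltas": [100,-0.003,0.005,-0.04,0,0,0,100,-0.003,0.005,-0.04,0,0,0,100,-0.003,0.005,-0.04,0,0,0,100,-0.003,0.005,-0.04,0,0,0,100,-0.003,0.005,-0.04,0,0,0,100,-0.003,0.005,-0.04,0,0,0,100,-0.003,0.005,-0.04,0,0,0,100,-0.003,0.005,-0.04,0,0,0,100,-0.003,0.005,-0.04,0,0,0,100,0,0.005,-0.04,0,0,0]
}}

```text
time: 3.15
eef_pos: [0.4534, -0.1917, 0.2125]
tcp_rot: [-1.568, 0.088, -0.089]
force: [-0.1, 0.2, 0.2]
grip_width: 0.087
```

```bash
sed -i 's/YAW=.*/YAW=np.radians(82.9); O=np.array([.540,-.039,0])/' h.py
python3 - <<'E'
from h import *
import pickle
W=cal("wrist");im=robot.grab_frame("wrist")[:,:,::-1];cv2.imwrite("pics/w2.png",im);pickle.dump(W,open("w2.pkl","wb"))
plan([0.456,-0.19,0.20],tool(-V));
E
```

```text
t 3.2 pos [ 0.4512 -0.1997  0.2121] shift tool mm [ 3.5 12.1 10.3] turn deg [0.24 0.1  0.01] axes x [ 0.993 -0.122  0.   ] y [-0.    -0.004 -1.   ] F [-1.4 -4.7  0.1] w 0.0868
```

View pics/w2.png

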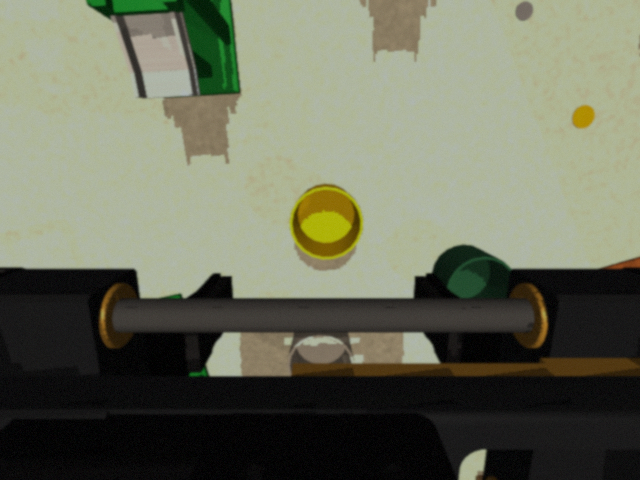

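Run:
```python
from h import *
import pickle
W=pickle.load(open("w2.pkl","rb"));im=cv2.imread("pics/w2.png");h=cv2.cvtColor(im,cv2.COLOR_BGR2HSV)
m=((h[...,0]>20)&(h[...,0]<35)&(h[...,1]>150)&(h[...,2]>60)).astype(np.uint8)*255;m[:150]=0;m[300:]=0;m[:,:280]=0;m[:,380:]=0
cs,_=cv2.findContours(m,0,2);c=max(cs,key=cv2.contourArea);(x,y),r=cv2.minEnclosingCircle(c);e=cv2.fitEllipse(cv2.convexHull(c));print(x,y,r,e)
P=onz(W,(x,y),.053);print("cup",P,onz(W,e[0],.053),"width",r*2*P[0]*0+2*r/W['f']*(W['R']@P+W['t'])[2])
print(proj(W,[.4534,-.1917,.2125]))
plan([P[0],P[1],.212],tool(-V));
im2=robot.grab_frame("wrist")[:,:,::-1];cv2.imwrite("pics/w3.png",cv2.resize(im2[150:330,220:540],None,fx=2.4,fy=2.4));W=cal("wrist");print(proj(W,[P[0],P[1],.053]))
plan([P[0],P[1],.212],tool(-V));
h=cv2.cvtColor(im2,cv2.COLOR_BGR2HSV);m=((h[...,0]>20)&(h[...,0]<35)&(h[...,1]>150)&(h[...,2]>60)).astype(np.uint8)*255;m[:150]=0;m[300:]=0;m[:,:280]=0;m[:,380:]=0
cs,_=cv2.findContours(m,0,2);c=max(cs,key=cv2.contourArea);e=cv2.fitEllipse(cv2.convexHull(c));print(e,onz(W,e[0],.053))
```

```text
325.666748046875 221.81277465820312 37.36766052246094 ((325.7991943359375, 222.1364288330078), (72.26280975341797, 74.36478424072266), 174.0023193359375)
cup [ 0.45660897 -0.18579495  0.053     ] [ 0.45669576 -0.18610538  0.053     ] width 0.06792236782659222
[323.11905337 295.29933209]
t 3.2 pos [ 0.4512 -0.1997  0.2121] shift tool mm [ 3.6  0.1 14.5] turn deg [0.24 0.1  0.01] axes x [ 0.993 -0.122  0.   ] y [-0.    -0.004 -1.   ] F [-1.4 -4.7  0.1] w 0.0868
[326.78464674 215.88001224]
t 3.25 pos [ 0.4519 -0.1965  0.2123] shift tool mm [ 3.3  0.3 11.2] turn deg [ 0.13  0.04 -0.02] axes x [ 0.992 -0.123 -0.   ] y [-0.001 -0.002 -1.   ] F [ 0.5 -0.2  0.6] w 0.0869
((327.29345703125, 212.75155639648438), (72.91796875, 74.61741638183594), 179.20068359375) [ 0.45740518 -0.18301343  0.053     ]
```

View pics/w3.png

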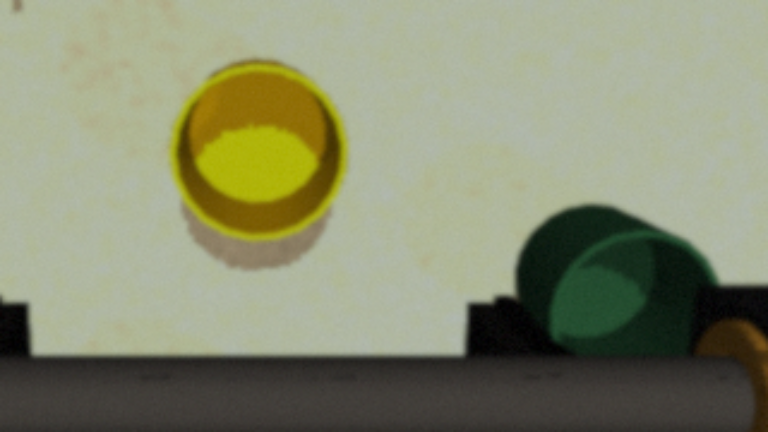

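Call:
{"method": "move_arm", "body": {
  "deltas": [100,0.002,0.01,0.005,0,0,0,100,0.002,0.01,0.002,0,0,0,100,0,0.01,0.002,0,0,0,100,0,0.01,0,0,0,0,100,0,0.01,0,0,0,0,100,0,0.01,0,0,0,0,100,0,0.01,0,0,0,0,100,0,0.01,0,0,0,0,100,0,0,0,0,0,0,100,0,0,0,0,0,0]
}}

```text
time: 4.25
eef_pos: [0.4592, -0.1819, 0.1324]
tcp_rot: [-1.569, 0.092, -0.092]
force: [-0.6, -0.6, -0.0]
grip_width: 0.0868
```

```bash
cat >> h.py <<'E'
def cupw(name):
    W=cal("wrist");im=np.ascontiguousarray(robot.grab_frame("wrist")[:,:,::-1]);cv2.imwrite("pics/%s.png"%name,im)
    h=cv2.cvtColor(im,cv2.COLOR_BGR2HSV);m=((h[...,0]>20)&(h[...,0]<35)&(h[...,1]>150)&(h[...,2]>60)).astype(np.uint8)*255;m[:130]=0;m[300:]=0;m[:,:260]=0;m[:,400:]=0
    cs,_=cv2.findContours(m,0,2);c=max(cs,key=cv2.contourArea);e=cv2.fitEllipse(cv2.convexHull(c));P=onz(W,e[0],.053);print(e,P);return P
E
python3 - <<'E'
from h import *
P=cupw("w4");P=cupw("w5")
plan([P[0],P[1],.025],tool(-V));
E
```

```text
((320.5957336425781, 255.98666381835938), (93.27958679199219, 100.39259338378906), 3.8801963329315186) [ 0.4570882  -0.18484592  0.053     ]
((320.0086975097656, 255.93458557128906), (93.01763916015625, 100.2772216796875), 1.5831258296966553) [ 0.45703401 -0.18492958  0.053     ]
t 4.35 pos [ 0.4597 -0.182   0.133 ] shift tool mm [ -2.4 108.   -3.2] turn deg [0.   0.39 0.06] axes x [ 0.993 -0.117  0.001] y [ 0.001 -0.    -1.   ] F [ 0.2 -0.   0.7] w 0.0871
```

View pics/w5.png

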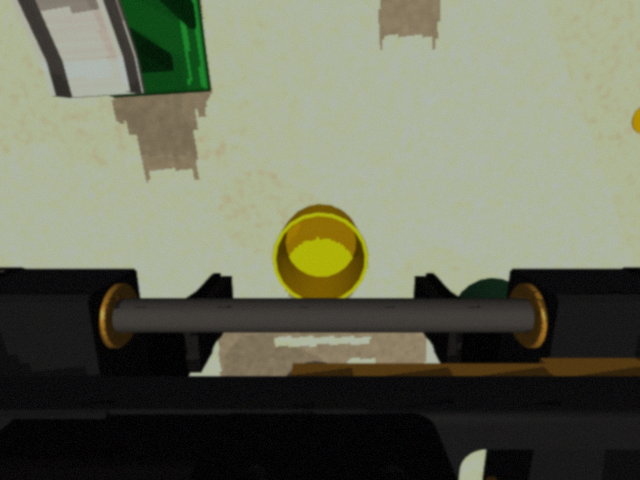

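Call:
{"method": "move_arm", "body": {
  "deltas": [100,-0.0025,0,-0.004,0,0.4,0,100,0,0,0,0,0,0,100,0,0.018,0,0,0,0,100,0,0.018,0,0,0,0,100,0,0.018,0,0,0,0,100,0,0.018,0,0,0,0,100,0,0.018,0,0,0,0,100,0,0.018,0,0,0,0,100,0,0,0,0,0,0,100,0,0,0,0,0,0]
}}

```text
time: 5.35
eef_pos: [0.4564, -0.1857, 0.0249]
tcp_rot: [-1.569, 0.098, -0.097]
force: [0.5, 0.5, 0.1]
grip_width: 0.0869
```

Call:
{"method": "move_arm", "body": {
  "deltas": [70,0,0,0,0,0,0,70,0,0,0,0,0,0,70,0,0,0,0,0,0,70,0,0,0,0,0,0,70,0,0,0,0,0,0,70,0,0,0,0,0,0,70,0,0,0,0,0,0,60,0,0,0,0,0,0,60,0,0,0,0,0,0,60,0,0,0,0,0,0],
  "squeeze": 12
}}

```text
time: 6.35
eef_pos: [0.4569, -0.1855, 0.0251]
tcp_rot: [-1.568, 0.096, -0.098]
force: [-0.6, 1.9, 5.3]
grip_width: 0.0672
```

Run:
```python
from h import *
s=robot.state()
plan([*(O[:2]),.10],tool(-V));
```

```text
t 6.35 pos [ 0.4569 -0.1855  0.0251] shift tool mm [ 64.5 -74.8 155.7] turn deg [-0.02  0.    0.05] axes x [ 0.992 -0.124  0.001] y [ 0.001  0.    -1.   ] F [-0.6  1.9  5.3] w 0.0672
```

Call:
{"method": "move_arm", "body": {
  "deltas": [60,0,-0.01,0,0,0,0,60,0,-0.01,0,0,0,0,60,0.0081,0,0.0195,0,0,0,60,0.0081,0,0.0195,0,0,0,60,0.0081,0,0.0195,0,0,0,60,0.0081,0,0.0195,0,0,0,60,0.0081,0,0.0195,0,0,0,60,0.0081,0,0.0195,0,0,0,60,0.0081,0,0.0195,0,0,0,60,0.0078,0,0.0193,0,0,0]
}}

```text
time: 7.35
eef_pos: [0.5401, -0.038, 0.0452]
tcp_rot: [-1.569, 0.097, -0.098]
force: [0.8, -0.1, -0.7]
grip_width: 0.0667
```

Call:
{"method": "move_arm", "body": {
  "deltas": [60,0,0,0,0,0,0,60,0,0,0,0,0,0,60,0,0,0,0,0,0,60,0,0,0,0,0,0,60,0,0,0,0,0,0,60,0,0,0,0,0,0,60,0,0,0,0,0,0,60,0,0,0,0,0,0,60,0,0,0,0,0,0,60,0,0,0,0,0,0]
}}

```text
time: 8.35
eef_pos: [0.5396, -0.0388, 0.0446]
tcp_rot: [-1.569, 0.097, -0.097]
force: [-0.3, -0.2, -0.5]
grip_width: 0.0669
```

Run:
```python
from h import *
plan([*(O[:2]),.025],tool(-V));
for n in ["scene","top"]: cv2.imwrite(f"pics/{n}1.png",robot.grab_frame(n)[:,:,::-1])
t=cv2.imread("pics/top1.png");s=cv2.imread("pics/scene1.png")
a=cv2.resize(t[150:225,110:290],None,fx=4,fy=4,interpolation=cv2.INTER_CUBIC)
b=cv2.resize(s[195:295,350:530],None,fx=4,fy=4,interpolation=cv2.INTER_CUBIC)
cv2.imwrite("pics/c1.png",np.vstack([a,b])[:600])
cv2.imwrite("pics/c2.png",b)
```

```text
t 8.35 pos [ 0.5396 -0.0388  0.0446] shift tool mm [ 0.4 19.6 -0.2] turn deg [-0.    0.01  0.  ] axes x [ 0.992 -0.123  0.   ] y [ 0.  0. -1.] F [-0.3 -0.2 -0.5] w 0.0669
```

View pics/c2.png

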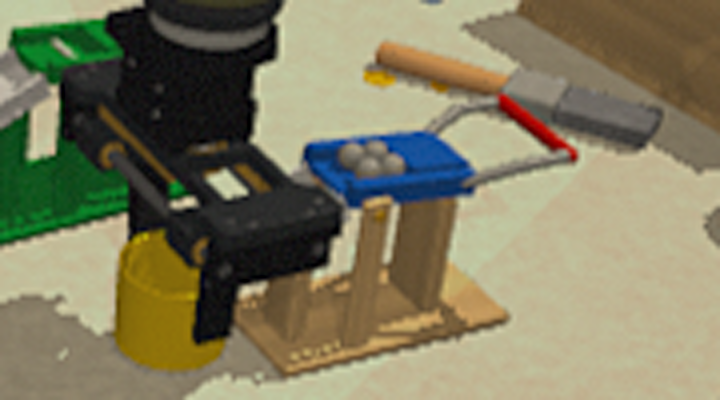

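View pics/c1.png

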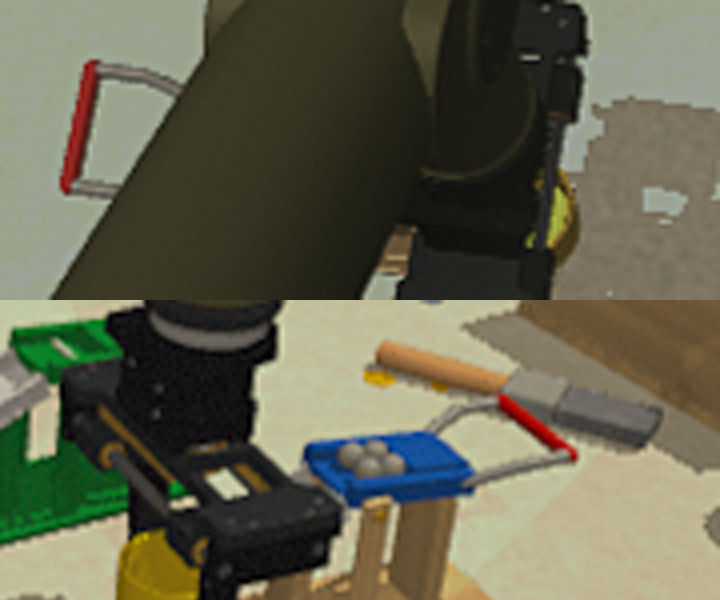

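Call:
{"method": "move_arm", "body": {
  "deltas": [60,0.0004,0.0,-0.003,0,0,0,60,0,0.004,0,0,0,0,60,0,0.004,0,0,0,0,60,0,0.004,0,0,0,0,60,0,0.003,0,0,0,0,60,0,0.002,0,0,0,0,60,0,0.0015,0,0,0,0,60,0,0.0005,0,0,0,0,60,0,0,0,0,0,0,60,0,0,0,0,0,0]
}}

```text
time: 9.45
eef_pos: [0.5397, -0.0419, 0.0257]
tcp_rot: [-1.568, 0.097, -0.098]
force: [0.9, -0.2, -1.0]
grip_width: 0.0672
```

Call:
{"method": "move_arm", "body": {
  "deltas": [80,0,0,0,0,0,0,85,0,0,0,0,0,0,90,0,0,0,0,0,0,100,0,0,0,0,0,0,100,0,0,0,0,0,0,100,0,0,0,0,0,0,100,0,0,0,0,0,0,100,0,0,0,0,0,0,100,0,0,0,0,0,0,100,0,0,0,0,0,0]
}}

```text
time: 10.45
eef_pos: [0.5396, -0.0419, 0.0256]
tcp_rot: [-1.569, 0.097, -0.097]
force: [-0.2, -0.6, -0.7]
grip_width: 0.087
```

Run:
```python
from h import *
plan([*(O[:2]),.2],tool(-V));
```

```text
t 10.45 pos [ 0.5396 -0.0419  0.0256] shift tool mm [   0.  -174.4    2.9] turn deg [-0.  0.  0.] axes x [ 0.992 -0.124  0.   ] y [ 0.  0. -1.] F [-0.2 -0.6 -0.7] w 0.087
```

Call:
{"method": "move_arm", "body": {
  "deltas": [100,0,-0.008,0,0,0,0,100,0,-0.015,0,0,0,0,100,0,-0.02,0,0,0,0,100,0,-0.025,0,0,0,0,100,0,-0.025,0,0,0,0,100,0,-0.025,0,0,0,0,100,0,-0.025,0,0,0,0,100,0,-0.025,0,0,0,0,100,0,-0.02,0,0,0,0,100,0,0,0,0,0,0]
}}

```text
time: 11.45
eef_pos: [0.5417, -0.0423, 0.218]
tcp_rot: [-1.567, 0.092, -0.103]
force: [-0.3, -0.4, -0.0]
grip_width: 0.0872
```

Run:
```python
from h import *
import pickle
W=cal("wrist");im=robot.grab_frame("wrist")[:,:,::-1];cv2.imwrite("pics/w6.png",im);pickle.dump(W,open("w6.pkl","wb"))
plan([.569,.195,.2],tool(U))
print([proj(W,[*(O+.034*v)[:2],.053]) for v in (U,-U,V,-V)])
```

```text
t 11.5 pos [ 0.5407 -0.0422  0.2159] shift tool mm [ -1.3  16.3 238.8] turn deg [  0.12 -90.02   0.25] axes x [ 0.992 -0.124  0.004] y [ 0.004  0.001 -1.   ] F [-0.5 -0.1 -0. ] w 0.0868
[array([319.46344532, 187.28843757]), array([319.58136338, 259.54928999]), array([282.7745599 , 224.33393338]), array([356.21954134, 224.28010565])]
```

View pics/w6.png

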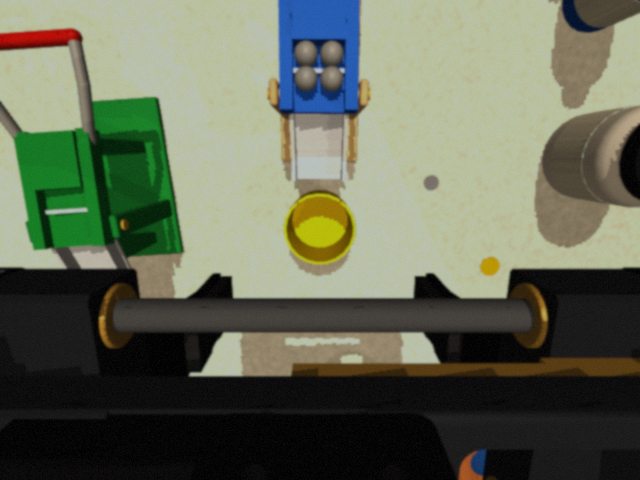

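Run:
```python
from h import *
import pickle
W=pickle.load(open("w6.pkl","rb"));im=cv2.imread("pics/w6.png")
P=onz(W,(320,228),.053);print("cup",P)
for p,z in [((293,180),.093),((347,180),.093),((320,180),.080),((320,112),.108+.004)]:
    X=onz(W,p,z);print(X,"rel cup along U",(X-P)@U,"V",(X-P)@V)
a=cv2.resize(im[100:275,260:380],None,fx=3.4,fy=3.4,interpolation=cv2.INTER_CUBIC);cv2.imwrite("pics/c3.png",a)
```

```text
cup [ 0.54000209 -0.04251367  0.053     ]
[0.52473381 0.00648703 0.093     ] rel cup along U 0.04673777494385966 V 0.021207756776590536
[0.56701198 0.00122727 0.093     ] rel cup along U 0.04674398837068353 V -0.021396334249794622
[0.54574239 0.00297071 0.08      ] rel cup along U 0.04584510968488439 V -7.43476476938216e-05
[0.55194695 0.05212084 0.112     ] rel cup along U 0.09538524424366393 V -0.00015629798184356564
```

View pics/c3.png

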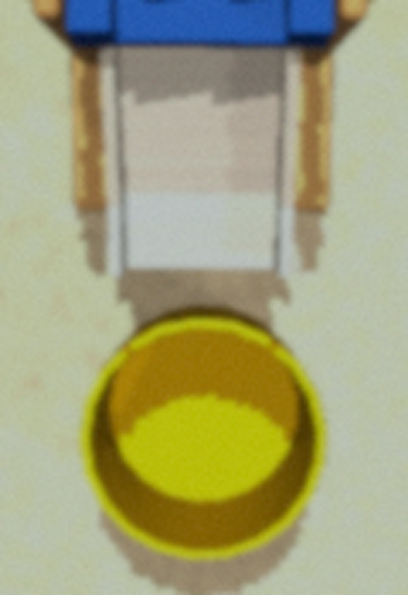

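Call:
{"method": "move_arm", "body": {
  "deltas": [100,0,0,0.02,0,0,0,100,0,0,0.028,0,0,0,100,0,0,0.028,0,0,0,100,0,0,0.028,0,0,0,100,0,0,0.028,0,0,0,100,0,0,0.028,0,0,0,100,0,0,0.028,0,0,0,100,0,0,0.028,0,0,0,100,0,0,0.022,0,-5,0,100,0,0,0,0,-8,0]
}}

```text
time: 12.5
eef_pos: [0.5677, 0.1989, 0.212]
tcp_rot: [-1.568, -0.087, 0.091]
force: [-0.3, 0.2, -0.1]
grip_width: 0.0872
```

Call:
{"method": "move_arm", "body": {
  "deltas": [100,0,0,0,0,-8,0,100,0,0,0,0,-8,0,100,0,0,0,0,-8,0,100,0,0,0,0,-8,0,100,0,0,0,0,-8,0,100,0,0,0,0,-8,0,100,0,0,0,0,-8,0,100,0,0,0,0,-8,0,100,0,0,0,0,-8,0,100,0,0,0,0,-5,0]
}}

```text
time: 13.5
eef_pos: [0.5683, 0.1939, 0.2124]
tcp_rot: [-1.263, -1.119, 1.122]
force: [-0.1, -0.1, 0.7]
grip_width: 0.0871
```

Call:
{"method": "move_arm", "body": {
  "deltas": [100,0,0,0,0,0,0,100,0,0,0,0,0,0,100,0,0,0,0,0,0,80,0,0,0,0,0,0,70,0,0,0,0,0,0,60,0,0,0,0,0,0,60,0,0,0,0,0,0,60,0,0,0,0,0,0,60,0,0,0,0,0,0,60,0,0,0,0,0,0],
  "squeeze": 5
}}

```text
time: 14.5
eef_pos: [0.569, 0.1942, 0.2136]
tcp_rot: [-1.265, -1.117, 1.117]
force: [-0.2, -0.4, 0.0]
grip_width: 0.0527
```

Run:
```python
from h import *
import pickle
W=cal("wrist");im=robot.grab_frame("wrist")[:,:,::-1];cv2.imwrite("pics/w7.png",im);pickle.dump(W,open("w7.pkl","wb"))
plan([.569,.195,.2],tool(U)); print(robot.state()['q'])
print(proj(W,[.569,.195,.113]))
```

```text
t 14.55 pos [0.569  0.1943 0.2136] shift tool mm [ 0.7 13.6  0.1] turn deg [0.01 0.   0.01] axes x [0.124 0.992 0.   ] y [ 0.  0. -1.] F [-0.3 -0.3 -0.5] w 0.0526
[-0.62252071  0.22251341  0.29241669  1.60232916 -0.06567208  1.32627851
  1.1259297 ]
[322.96872401 243.64293663]
```

View pics/w7.png

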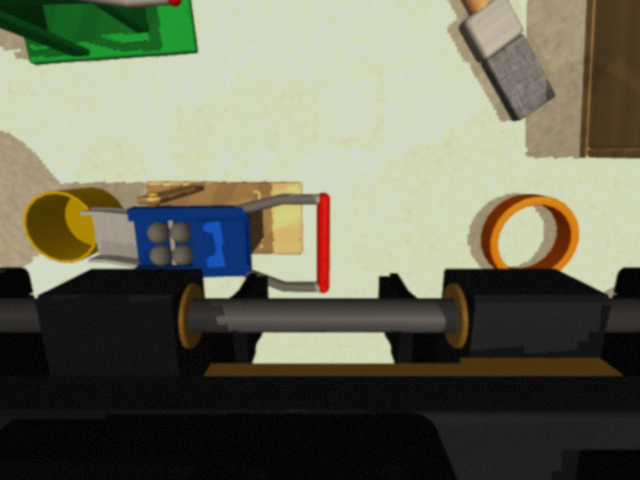

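Call:
{"method": "move_arm", "body": {
  "deltas": [60,0.001,0.01,0,0,0,0,60,0,0.015,0,0,0,0,60,0,0.015,0,0,0,0,60,0,0.015,0,0,0,0,60,0,0.015,0,0,0,0,60,0,0.015,0,0,0,0,60,0,0.015,0,0,0,0,60,0,0.013,0,0,0,0,60,0,0.0065,0,0,0,0,60,0,0,0,0,0,0]
}}

```text
time: 15.55
eef_pos: [0.5685, 0.195, 0.0928]
tcp_rot: [-1.265, -1.116, 1.119]
force: [-0.5, 0.1, 0.7]
grip_width: 0.0523
```

Run:
```python
from h import *
plan([.569,.195,.094],tool(U))
for n in ["wrist"]:
  im=robot.grab_frame(n)[:,:,::-1]; cv2.imwrite("pics/w8.png",im)
b=cv2.resize(robot.grab_frame("scene")[170:295,390:550,::-1],None,fx=4,fy=4,interpolation=cv2.INTER_CUBIC);cv2.imwrite("pics/c4.png",b)
```

```text
t 15.55 pos [0.5685 0.195  0.0928] shift tool mm [ 0.  -1.2 -0.5] turn deg [-0.09 -0.   -0.06] axes x [ 0.124  0.992 -0.001] y [-0.002 -0.001 -1.   ] F [-0.5  0.1  0.7] w 0.0523
```

View pics/w8.png

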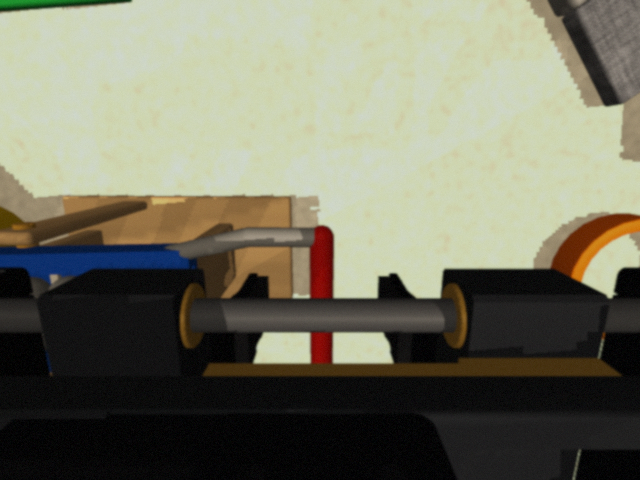

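View pics/c4.png

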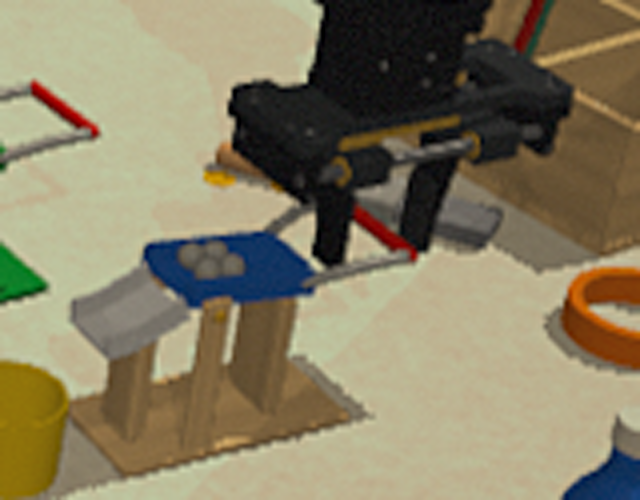

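Call:
{"method": "move_arm", "body": {
  "deltas": [45,0,0,0,0,0,0,35,0,0,0,0,0,0,25,0,0,0,0,0,0,18,0,0,0,0,0,0,14,0,0,0,0,0,0,12,0,0,0,0,0,0,10,0,0,0,0,0,0,8,0,0,0,0,0,0,4,0,0,0,0,0,0,0,0,0,0,0,0,0],
  "squeeze": 5
}}

```text
time: 16.65
eef_pos: [0.569, 0.1943, 0.094]
tcp_rot: [-1.266, -1.116, 1.118]
force: [-1.1, -3.2, 1.6]
grip_width: 0.0095
```

Run:
```python
from h import *
plan([.569,.195,.094],tool(U))
b=cv2.resize(robot.grab_frame("scene")[170:295,390:550,::-1],None,fx=4,fy=4,interpolation=cv2.INTER_CUBIC);cv2.imwrite("pics/c5.png",b)
```

```text
t 16.65 pos [0.569  0.1943 0.094 ] shift tool mm [0.7 0.  0.1] turn deg [-0.02 -0.04 -0.06] axes x [ 0.124  0.992 -0.001] y [-0.001 -0.001 -1.   ] F [-1.1 -3.2  1.6] w 0.0095
```

View pics/c5.png

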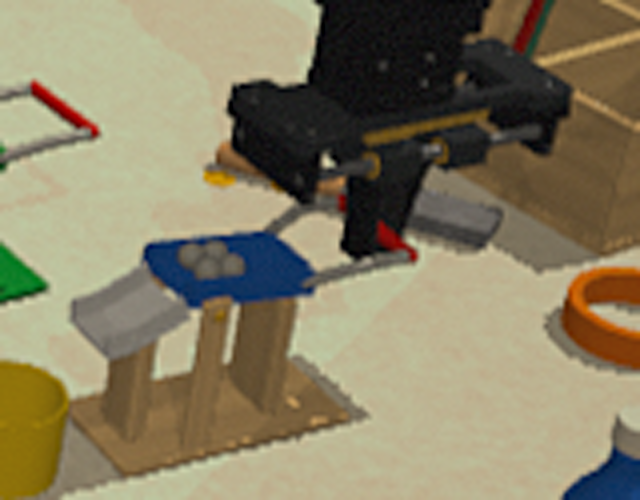

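Call:
{"method": "move_arm", "body": {
  "deltas": [0,0.0001,-0.0013,0,0,0,-0.57,0,0.0001,-0.0026,0,0,0,-1.15,0,0.0001,-0.0026,0,0,0,-1.15,0,0.0001,-0.0026,0,0,0,-1.15,0,0.0002,-0.0026,0,0,0,-1.15,0,0.0001,-0.0026,0,0,0,-1.15,0,0.0001,-0.0026,0,0,0,-1.15,0,0.0002,-0.0026,0,0,0,-1.15,0,0.0001,-0.0026,0,0,0,-1.15,0,0.0001,-0.0026,0,0,0,-1.15],
  "squeeze": 6
}}

```text
time: 17.7
eef_pos: [0.5689, 0.1934, 0.1187]
tcp_rot: [-1.133, -1.211, 0.973]
force: [-0.8, -4.7, -2.3]
grip_width: 0.0098
```

Run:
```python
from h import *
plan([.569,.195,.094],tool(U))
b=cv2.resize(robot.grab_frame("scene")[170:295,390:550,::-1],None,fx=4,fy=4,interpolation=cv2.INTER_CUBIC);cv2.imwrite("pics/c6.png",b)
```

```text
t 17.7 pos [0.5689 0.1934 0.1187] shift tool mm [-3.2 24.5  0.1] turn deg [ 0.   -0.04 10.97] axes x [0.122 0.974 0.19 ] y [ 0.024  0.189 -0.982] F [-0.8 -4.7 -2.3] w 0.0098
```

View pics/c6.png

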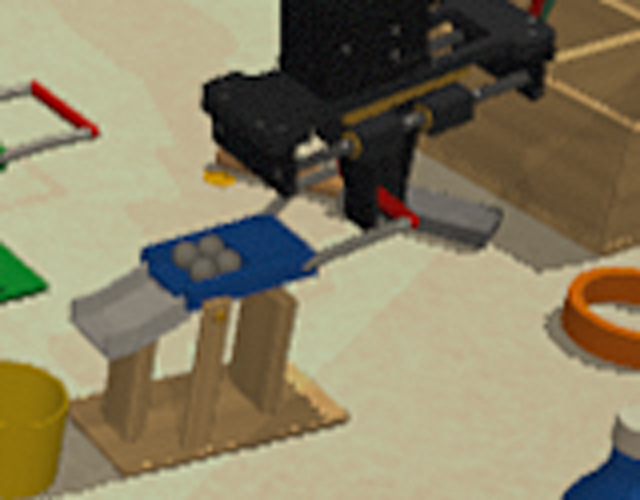

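Call:
{"method": "move_arm", "body": {
  "deltas": [0,0.0001,-0.0026,0,0,0,-1.15,0,0.0001,-0.0026,0,0,0,-1.15,0,0.0001,-0.0026,0,0,0,-1.15,0,0.0002,-0.0026,0,0,0,-1.15,0,0.0001,-0.0026,0,0,0,-1.15,0,0.0001,-0.0026,0,0,0,-1.15,0,0.0002,-0.0026,0,0,0,-1.15,0,0.0001,-0.0026,0,0,0,-1.15,0,0.0001,-0.0026,0,0,0,-1.15,0,0.0001,-0.0013,0,0,0,-0.57]
}}

```text
time: 18.75
eef_pos: [0.5682, 0.188, 0.1424]
tcp_rot: [-0.998, -1.293, 0.829]
force: [-1.2, -5.2, -3.6]
grip_width: 0.0096
```

Run:
```python
from h import *
plan([.569,.195,.094],tool(U))
b=cv2.resize(robot.grab_frame("scene")[170:295,390:550,::-1],None,fx=4,fy=4,interpolation=cv2.INTER_CUBIC);cv2.imwrite("pics/c7.png",b)
```

```text
t 18.75 pos [0.5682 0.188  0.1424] shift tool mm [-11.5  47.6   0. ] turn deg [ 0.   -0.04 21.84] axes x [0.115 0.921 0.372] y [ 0.046  0.369 -0.928] F [-1.2 -5.2 -3.6] w 0.0096
```

View pics/c7.png

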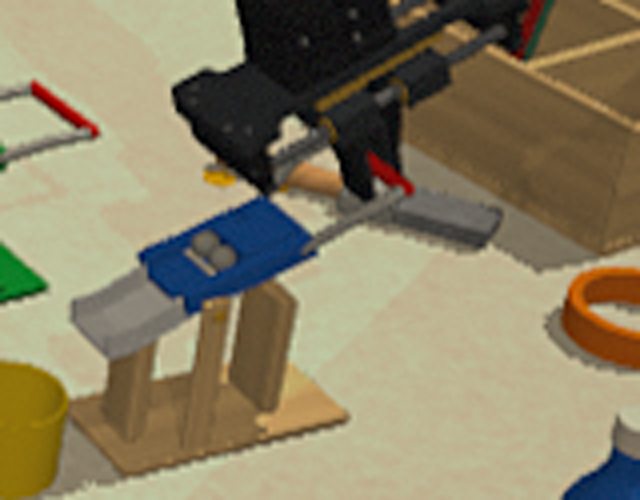

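Run:
```python
from h import *
a=robot.grab_frame("scene")[...,::-1];b=robot.grab_frame("top")[...,::-1]
f=lambda i:cv2.resize(i,(400,400),interpolation=cv2.INTER_CUBIC)
cv2.imwrite("pics/c8.png",np.hstack([f(a[220:300,360:440]),f(b[150:230,180:260])]))
```

```text
(no output)
```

View pics/c8.png

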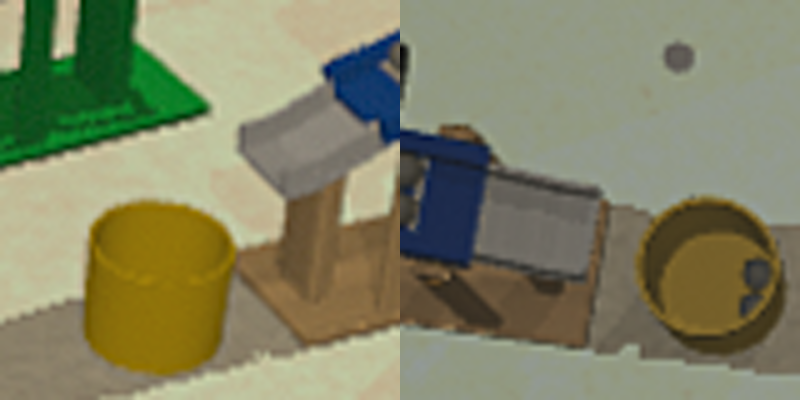

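Call:
{"method": "move_arm", "body": {
  "deltas": [0,-0.0001,0.0013,0,0,0,0.57,0,-0.0001,0.0026,0,0,0,1.15,0,-0.0001,0.0026,0,0,0,1.15,0,-0.0001,0.0026,0,0,0,1.15,0,-0.0002,0.0026,0,0,0,1.15,0,-0.0001,0.0026,0,0,0,1.15,0,-0.0001,0.0026,0,0,0,1.15,0,-0.0002,0.0026,0,0,0,1.15,0,-0.0001,0.0026,0,0,0,1.15,0,-0.0001,0.0026,0,0,0,1.15]
}}

```text
time: 19.9
eef_pos: [0.5689, 0.1936, 0.1183]
tcp_rot: [-1.135, -1.209, 0.976]
force: [-1.8, -8.1, -3.4]
grip_width: 0.0099
```

Call:
{"method": "move_arm", "body": {
  "deltas": [0,-0.0001,0.0026,0,0,0,1.15,0,-0.0001,0.0026,0,0,0,1.15,0,-0.0001,0.0026,0,0,0,1.15,0,-0.0002,0.0026,0,0,0,1.15,0,-0.0001,0.0026,0,0,0,1.15,0,-0.0001,0.0026,0,0,0,1.15,0,-0.0002,0.0026,0,0,0,1.15,0,-0.0001,0.0022,0,0,0,1.0,0,-0.0001,0.0016,0,0,0,0.7,0,0,0.0006,0,0,0,0.3]
}}

```text
time: 20.9
eef_pos: [0.569, 0.1945, 0.0958]
tcp_rot: [-1.257, -1.122, 1.108]
force: [-1.1, -8.1, -1.3]
grip_width: 0.0099
```

Run:
```python
from h import *
plan([.569,.1945,.0945],tool(U))
b=cv2.resize(robot.grab_frame("scene")[170:295,390:550,::-1],None,fx=4,fy=4,interpolation=cv2.INTER_CUBIC);cv2.imwrite("pics/c9.png",b)
```

```text
t 20.9 pos [0.569  0.1945 0.0958] shift tool mm [-0.   1.3  0. ] turn deg [-0.05 -0.04  0.68] axes x [0.124 0.992 0.012] y [ 0.001  0.012 -1.   ] F [-1.1 -8.1 -1.3] w 0.0099
```

View pics/c9.png

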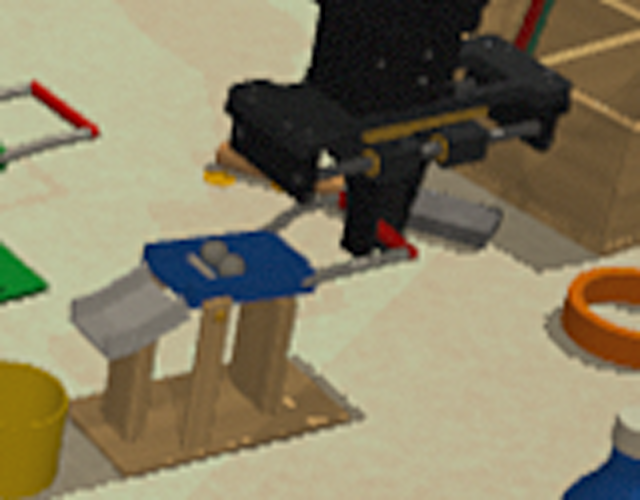

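Call:
{"method": "move_arm", "body": {
  "deltas": [0,-0.0004,0.0008,0,0,0,0.4,0,-0.0003,0.0006,0,0,0,0.3,0,0,0,0,0,0,0,13,0,0,0,0,0,0,16,0,0,0,0,0,0,22,0,0,0,0,0,0,30,0,0,0,0,0,0,40,0,0,0,0,0,0,50,0,0,0,0,0,0,60,0,0,0,0,0,0]
}}

```text
time: 21.95
eef_pos: [0.5693, 0.1963, 0.0952]
tcp_rot: [-1.263, -1.12, 1.115]
force: [-0.5, 0.3, 0.8]
grip_width: 0.0422
```

Run:
```python
from h import *
plan([.569,.1945,.0945],tool(U))
cv2.imwrite("pics/w9.png",robot.grab_frame("wrist")[...,::-1])
```

```text
t 21.95 pos [0.5693 0.1963 0.0952] shift tool mm [-1.8  0.7  0.1] turn deg [0.03 0.03 0.22] axes x [0.123 0.992 0.004] y [ 0.001  0.004 -1.   ] F [-0.5  0.3  0.8] w 0.0422
```

View pics/w9.png

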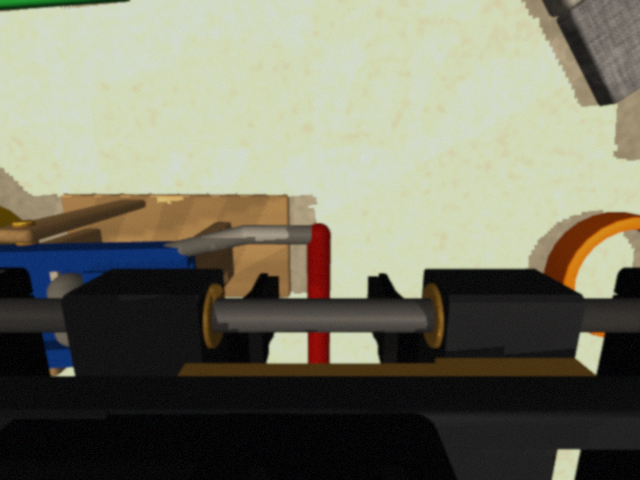

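Bar is free, about mid-gap (col 319 between fingers at ~270 and ~375). Raise straight up.

Call:
{"method": "move_arm", "body": {
  "deltas": [60,0,-0.005,0,0,0,0,60,0,-0.01,0,0,0,0,60,0,-0.015,0,0,0,0,60,0,-0.02,0,0,0,0,60,0,-0.02,0,0,0,0,60,0,-0.02,0,0,0,0,60,0,-0.02,0,0,0,0,60,0,-0.02,0,0,0,0,60,0,-0.01,0,0,0,0,60,0,0,0,0,0,0]
}}

```text
time: 23.0
eef_pos: [0.5702, 0.1955, 0.2375]
tcp_rot: [-1.264, -1.123, 1.112]
force: [0.1, 0.0, -0.2]
grip_width: 0.0519
```

Call:
{"method": "move_arm", "body": {
  "deltas": [60,0,0,0,0,0,0,60,0,0,0,0,0,0,60,0,0,0,0,0,0,60,0,0,0,0,0,0,60,0,0,0,0,0,0,60,0,0,0,0,0,0,60,0,0,0,0,0,0,60,0,0,0,0,0,0,60,0,0,0,0,0,0,60,0,0,0,0,0,0]
}}

```text
time: 24.0
eef_pos: [0.5692, 0.1952, 0.235]
tcp_rot: [-1.263, -1.119, 1.115]
force: [0.3, -1.1, 0.1]
grip_width: 0.0518
```

Run:
```python
from h import *
plan([.569,.1945,.0945],tool(U))
W=cal("wrist");cv2.imwrite("pics/w10.png",robot.grab_frame("wrist")[...,::-1])
print(proj(W,[.569,.195,.116]),[proj(W,O+U*x+[0,0,.118]) for x in (.122,.144)])
a=robot.grab_frame("scene")[...,::-1];b=robot.grab_frame("top")[...,::-1]
f=lambda i:cv2.resize(i,(400,300),interpolation=cv2.INTER_CUBIC)
cv2.imwrite("pics/c10.png",np.hstack([f(a[205:310,375:515]),f(b[150:240,120:240])]))
```

```text
t 24.0 pos [0.5692 0.1952 0.235 ] shift tool mm [-1.100e+00  1.405e+02  1.000e-01] turn deg [0.01 0.   0.18] axes x [0.124 0.992 0.003] y [ 0.001  0.003 -1.   ] F [ 0.3 -1.1  0.1] w 0.0518
[321.36696398 238.04806577] [array([178.57620669, 238.76619822]), array([206.21848212, 238.77275321])]
```

View pics/w10.png

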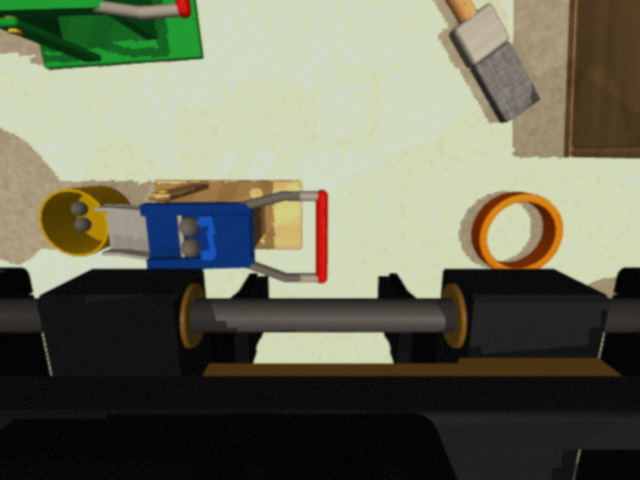

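View pics/c10.png

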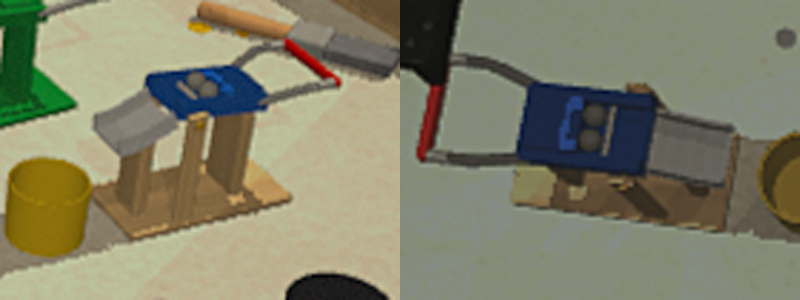

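Run:
```python
from plant import robot
print(robot.sign_off())
```

```text
the job is handed in; nothing more can be done
None
```

I handed the job in at about 24 s of the 51 s allowed. The yellow cup stands before the blue tray's chute with both front balls in it. I set the cup down, lifted the handle slowly to about 0.38 rad until the front balls rolled off, then lowered the tray and let go. No verdict is reported on hand-in.

Last checks from the camera pictures:
- **Front balls:** both lie in the cup, seen in the wrist picture, and the cup stands upright.
- **Cup position:** I measured it about 3–4 mm from the pour spot before the tilt. I did not measure it again afterwards, but it looks unmoved.
- **Back balls:** both are behind the ridge, at x of about 131 mm in the stand's frame (122–144 mm is required).
- **Tray:** the handle bar is back at its rest position, so the tray is down.
- **Gripper:** it is clear, with its fingertips about 0.12 m above the handle.

One measurement disagreed. The first scene and top views put the stand up to about 10 mm apart, so I settled its position with the wrist camera.

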